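# Tighten a lathe spindle bearing nut to the click

### The arm

A 6-joint arm with a two-finger parallel gripper is mounted at the origin on the work surface. World frame = base frame: x ahead of the robot, y to its left, z up, the work surface at z = 0. Lengths are in m, angles in degrees, forces in N, time in s.
With the tool pointing down it reaches from about 0.25 to 0.725 m from the base axis. Payload 9.7 kg.
Tool frame: the origin (TCP) lies at the very end of the fingers, on their centre line; the grasp point (between the pads) lies 19 mm behind it; z points along the fingers, y is the line along which they close (so a half turn about z gives the same grasp; the last joint's range is limited). The gripper opens to 85 mm and grips with 20 to 120 N. Pads are 22 mm wide; open, the fingers measure 114 mm over their backs; the gripper's body (76 mm by 85 mm) begins 54 mm behind the grasp point. The pads swing forward as they close: fully open they stand 13 mm farther back than shut.
Start: joints at [-70.818, 4.979, 10.078, 95.1, 0, 90], TCP at [0.181, -0.519, 0.231] pointing down, gripper open.
Joint ranges: [-179.16, 179.16], [-48.56, 103.87], [-65.8, 70.77], [-126.05, 130.52], [-82.76, 87.17], [-180, 180]. Speed limits (degrees/s): [127.2, 127.2, 147.25, 180, 180, 180].

### API

Orientations are given as [roll, pitch, yaw] about the fixed x, y, z axes, in that order (R = Rz(yaw) Ry(pitch) Rx(roll)).
In Python, from workcell import bot gives the robot as it stands.
- The arm moves only by the tool arm_command, never from a script. Its argument "series" is a list of rows, each a list of 4 numbers: the shift along the tool's x, y, z in m, then the turn about the tool's z in rad. A call has exactly 5 rows; each row is the pose to reach, as a shift and turn from the pose commanded when the call began, along the tool's axes at that moment; what a row does not reach only later rows make up. A row lasts 1/10 s, in which the tool goes at most 50 mm and 8.59 degrees, less where a joint would pass 70% of its speed; a pose out of reach is approached as far as the arm can. A call with a gripper value outside its range is refused whole. "hand" is the finger opening in m, from 0 to 0.0854, set as the call begins (left out, the last holds). The fingers move at their own pace and stop on an object; "grip_force" is the grip in N (left out, the last holds). Time passes only in rows, so rows that repeat a pose let the fingers close, or fill a call up. It gives the time, the measured TCP pose, the force, the opening and the grip force at its end, in the units of the state.
- bot.get_obs(): the state, without advancing time (a new reading comes with each control period).
- bot.camera(name): name is "scene" or "top" or "wrist"; returns a dict with "color" (384x512x3 uint8, blue, green, red), "camera_matrix" (3x3 intrinsics, pixels), "xyz" and "orientation" of the camera in the world; the wrist camera has in their place "T_tool_cam" (4x4, takes a point from camera to tool coordinates, whose origin is the TCP and whose axes are the flange's). Camera axes: x right, y up, looking along -z (the intrinsics and any distortion apply to the point x, -y, -z); pixel columns grow to the right and rows downward; lengths in m; the calibration is good to about 2 mm. A picture is of the moment at which its call begins: read the wrist's pose just before it. There is no depth.
- bot.job_done(): hands the job in; it is judged then, once.
Trained networks look in the newest picture that a camera, given by its name, has taken for a name from the list of things; names that differ only in an ending like _2 or _b are one class to them, and where a whole thing is asked for, a point or a joint stands for the part that bears it (a point fixed in the world has none). Each returns a list of dicts, best first, with "confidence" (0 to 1); they miss things now and then, are a little off and sometimes report something else, mostly with a low value. They report only what shows in the picture. A call takes as long as a camera call.
- bot.find_in(camera, target): "location" ([column, row] in pixels, amid what is visible of it).
- bot.mark_of(camera, target): "location" ([column, row] in pixels: a listed point, or the origin of a listed thing).
The state is a dict: "time": time; "q": joint angles; "qd": joint speeds; "joint_efforts": joint torques, N m; "ee_pos": TCP position; "tcp_rot": TCP orientation; "wrist_force": force on the tool from outside, world axes, zero at the start; "torque": the same for the moment, N m; "opening": finger opening in m; "grasp_force": force on a finger pad.
Only numpy, scipy, OpenCV 4.12 (cv2) and the standard library are available. Lean on these libraries where they do the work, as an engineer would, in place of code of your own. Each camera call takes 0.05 s, during which the arm holds its last target. There are 200 camera calls.

### The job

Take the torque wrench from its wooden rest, put its ring over the upright spindle end and turn it until its four lugs drop fully into the slots of the bearing nut, then tighten the nut clockwise until the handle breaks over at the set torque. Stop there, before the handle bends as far as its stop, or the bearings are ruined; ease off so that the handle springs straight, and leave the wrench standing seated on the nut with everything else on the bench left where it is.

Things in the scene. Friction and masses are not known exactly. Their poses are not given: they have to be found in the camera images.
- spindle (a point): Top of the bare upright steel shaft, on its axis, z up: shaft 36 mm diameter, top edge chamfered 3.5 mm, rising 34 mm above the nut's top face. The shaft and the grey spindle cartridge that carries it (bolted on a 190 mm plywood board) do not move. x and y are level and fixed in the cartridge.
- nut_face (a point): Centre of the top face of the brass round nut, 66 mm across, 12 mm high. Axes as spindle: they do NOT turn with the nut. Four slots at quarter turns, 10 mm wide, open at the rim and at the top, full height. At the start one slot lies somewhere 0 to 32 degrees clockwise, seen from above, of this point's +y axis. Clockwise tightens; the nut turns stiffly.
- ring (a point): Centre of the wrench's steel ring head, half-way up, on its axis (z up). Ring 72 mm outside, bore 37.6 mm right through, 30 mm high; x points along the wrench to the handle. This point is 11 mm below spindle with the lugs standing on the nut, 19 mm below with them fully in the slots. The wrench (about 0.8 kg) balances 27 mm from this axis; it stands by itself once the shaft is in the ring.
- wrench: The wrench's ring head: origin on the ring's axis, level with the tips of its four lugs, 23 mm below ring; axes as ring. Each lug is 6 mm wide (4 at its tip), 26 to 35 mm from the axis, and stands 8 mm down from the ring's lower face; one is under the handle (+x), the others at quarter turns. About 2 mm of play either side in a slot. In the wooden rest the lugs point down.
- hinge_pin (a point): Break-over hinge: vertical pin 48 mm from the ring's axis, joining handle to ring head (axes as ring). A spring holds the handle straight until the set torque; then it bends clockwise (seen from above), up to a solid stop at 0.30 rad (17 degrees), where the nut would be overtightened. Let go, it springs back straight. The bend is the angle between x of ring and x of beam.
- beam (a point): Where to take the wrench: the bare, flat-sided part of its handle beam (steel, red stripes), 85 mm from the ring's axis, level with ring; x points along the handle away from the ring, z up. The beam is 14 mm wide, 18 mm high, bare from 58 to 146 mm from the ring's axis.
- grip (a point): Centre of the black grip sleeve, where it is pushed, 200 mm from the ring's axis; axes as beam. Sleeve 24 mm wide, 26 mm high, 146 to 251 mm from the axis, then a red end cap. Pushed here square to the handle, lugs in the slots, the nut yields from about 10 N and stiffens over 0.25 to 0.6 rad (varies); at 14 to 15 N the hinge breaks over and the force then falls 1.3 N per 0.05 rad of bend.
- bearing: Bystander: the worn ball bearing taken off the spindle, a steel ring, 80 outside, 40 bore, 18 high, lying flat (sizes in mm; origin at the middle of its underside). To be left alone.
- spare_nut: Bystander: a spare slotted nut like the one on the spindle, 66 across, 12 high, lying flat (sizes in mm; origin at the middle of its underside). To be left alone.
- grease: Bystander: a yellow grease jar with a red cap, 72 across, 75 high (sizes in mm; origin at the middle of its underside). To be left alone.
- mallet: Bystander: a mallet with a wooden handle, lying (sizes in mm; origin at the middle of its underside). To be left alone.
- brush: Bystander: a small bench brush, lying (sizes in mm; origin at the middle of its underside). To be left alone.
- live_centre: Bystander: a steel live centre standing on end, 42 across, 66 high (sizes in mm; origin at the middle of its underside). To be left alone.
- spanner: Bystander: an open-ended spanner, lying (sizes in mm; origin at the middle of its underside). To be left alone.

How it is judged (in metres and radians):
On the way, in this order (a step that is already met when the one before it is completed fails the run):
1. the lugs have dropped into the slots: the ring sits fully down on the nut (horizontal distance between ring and spindle below 0.003 m and z of ring in the frame of spindle below -0.0165 m and angle between ring's own z axis and vertical below 0.06 rad), for 0.1 s.
2. with the ring seated, the nut is tightened until the handle breaks over by more than 0.06 rad (all of step 1 and angle between the x axis of ring and the x axis of beam, either way round above 0.06 rad), for 0.05 s.
At the end, for the whole second after the job is handed in: The wrench stands released and still on the nut: its ring within 3 mm of the spindle axis, upright within 0.06 rad and fully down (ring at least 16.5 mm below spindle), the handle sprung back straight to within 0.05 rad (all of step 1 and angle between the x axis of ring and the x axis of beam, either way round below 0.05 rad and linear speed of wrench below 0.01 m/s); the robot touches nothing.
It fails at once if the handle is bent by more than 0.28 rad, on to its stop at 0.30 rad: the nut is overtightened (angle between the x axis of ring and the x axis of beam, either way round above 0.28 rad).
It fails at once if one of the bystanders on the bench is moved by more than 30 mm (distance of any of bearing, spare_nut, grease, mallet, brush, live_centre, spanner from where it was at the start of the episode above 0.03 m).
It also fails if it takes over 72 s, if anything falls off the work surface, if the arm or the gripper's body presses on something with over 40 N, if the wrist force passes 120 N, or if a joint passes its speed limit or range.

## Working session

There is one attempt and no reset: what is moved stays moved. The work goes in short steps, Python scripts to look and compute and a tool call to move; the robot and the scene stay as the last step left them, time stands still between calls to the robot, and variables do not carry over. Pictures are saved under pics/ and viewed, at most 10 in all, crops included, and the job is handed in when it is done.

Besides the shell and the picture viewer there is one more tool, called as name(argument=value, ...) on one line, values as JSON. arm_command: Moves the arm, as the interface text tells. Its arguments: {"type":"object","properties":{"series":{"type":"array"},"hand":{"type":"number"},"grip_force":{"type":"number"}},"required":["series"]}

```bash
mkdir -p pics; ls
cat > h.py <<'E'
from workcell import bot
import numpy as np, cv2
from scipy.spatial.transform import Rotation as R
np.set_printoptions(precision=4,suppress=True)
def rot(o):
    o=np.array(o,float)
    return o if o.shape==(3,3) else R.from_euler('xyz',o,degrees=True).as_matrix()
def cam(name):
    s=bot.get_obs(); c=bot.camera(name); K=np.array(c["camera_matrix"])
    if name=="wrist":
        T=np.eye(4);T[:3,:3]=rot(s["tcp_rot"]);T[:3,3]=s["ee_pos"]
        T=T@np.array(c["T_tool_cam"]); return c,K,T[:3,:3],T[:3,3]
    return c,K,rot(c["orientation"]),np.array(c["xyz"])
def ray(C,px):
    c,K,Rm,t=C
    d=c.get("distortion",None)
    u=cv2.undistortPoints(np.array([[px]],float),K,None if d is None else np.array(d))[0,0]
    return Rm@np.array([u[0],-u[1],-1])
def at_z(C,px,z):
    d=ray(C,px); return C[3]+d*(z-C[3][2])/d[2]
def tri(obs): # list of (C,px)
    A=np.zeros((3,3));b=np.zeros(3)
    for C,px in obs:
        d=ray(C,px);d/=np.linalg.norm(d);P=np.eye(3)-np.outer(d,d);A+=P;b+=P@C[3]
    return np.linalg.solve(A,b)
E
python3 - <<'E'
from h import *
s=bot.get_obs(); print(s)
Cs={}
for n in("scene","top"):
    C=cam(n);Cs[n]=C; cv2.imwrite(f"pics/{n}0.png",C[0]["color"]); print(n,[k for k in C[0]],C[3],C[1].ravel())
    print(C[0].get("orientation"))
for t in["spindle","nut_face","ring","hinge_pin","beam","grip","bearing","spare_nut","grease","mallet","brush","live_centre","spanner","wrench"]:
    m={n:bot.mark_of(n,t) for n in Cs}
    print(t,{n:[(np.round(a["location"]),round(a["confidence"],2)) for a in m[n][:2]] for n in m})
    if all(m.values()):
        print("   ",tri([(Cs[n],m[n][0]["location"]) for n in m]))
E
```

```text
pics
{'time': 0.0, 'q': array([-70.8171,   5.0111,  10.0345,  95.1003,   0.0017,  90.    ]), 'qd': array([ 0.0312,  0.0398,  0.0027, -0.0131,  0.0372,  0.0034]), 'joint_efforts': array([  0.0007, -52.039 ,  46.4803,   0.0164,   0.0001,   0.    ]), 'ee_pos': array([ 0.1807, -0.5192,  0.2306]), 'tcp_rot': array([-179.9231,   -0.0017,   19.1828]), 'wrist_force': array([-0.3908, -0.7671,  1.2344]), 'torque': array([-0.0081, -0.0315,  0.0724]), 'grasp_force': 0.0, 'opening': 0.08527742613529572}
scene ['color', 'camera_matrix', 'xyz', 'orientation'] [ 1.2199 -0.4845  0.8178] [380.394    0.     263.8522   0.     380.394  192.5845   0.       0.
   1.    ]
[49.7663  0.9077 49.6395]
top ['color', 'camera_matrix', 'xyz', 'orientation'] [0.4754 0.0584 1.3565] [443.095    0.     253.4957   0.     443.095  190.6745   0.       0.
   1.    ]
[  3.8996  -0.9557 -90.2445]
spindle {'scene': [(array([196., 206.]), 0.84)], 'top': [(array([313., 206.]), 0.88)]}
    [ 0.5127 -0.1325  0.1225]
nut_face {'scene': [(array([202., 215.]), 0.62)], 'top': []}
ring {'scene': [(array([282., 160.]), 0.82)], 'top': [
[... 656 characters left out ...]
[(array([393., 258.]), 0.91)]}
    [ 0.3648 -0.3825  0.0031]
grease {'scene': [(array([333., 254.]), 0.78)], 'top': [(array([177., 239.]), 0.21)]}
    [ 0.4723  0.4082 -0.5143]
mallet {'scene': [(array([122., 306.]), 0.71), (array([269., 287.]), 0.69)], 'top': [(array([398., 190.]), 0.95)]}
    [ 0.5684 -0.4124 -0.0066]
brush {'scene': [(array([268., 284.]), 0.94), (array([280., 167.]), 0.4)], 'top': []}
live_centre {'scene': [(array([153., 220.]), 0.47)], 'top': [(array([337., 266.]), 0.66)]}
    [ 0.3379 -0.2134 -0.0061]
spanner {'scene': [], 'top': [(array([194., 177.]), 0.25)]}
wrench {'scene': [(array([283., 165.]), 0.93)], 'top': [(array([181., 240.]), 0.7)]}
    [0.4233 0.257  0.0256]
```

View pics/top0.png

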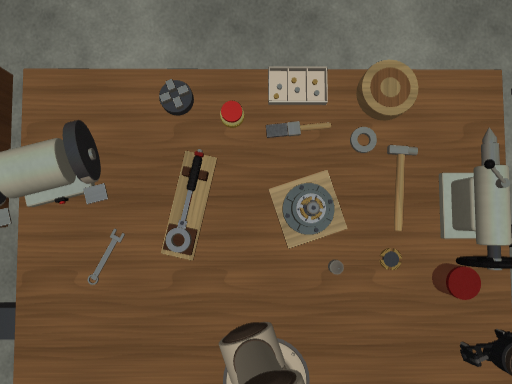

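View pics/scene0.png

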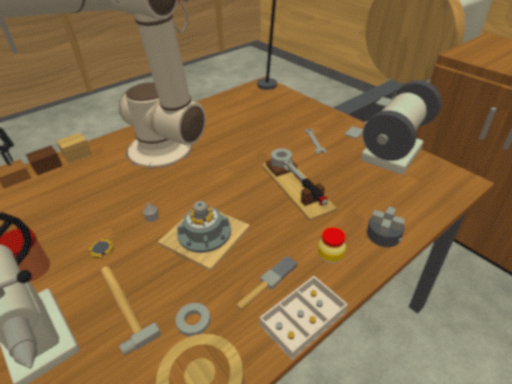

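The top view shows the wrench ring at (178,239) with its handle running to about (198,160), the spindle at (313,207), and the grease jar at (232,112). In the scene view the ring is at (282,157) and the cartridge at (203,228). I'll look at the spindle from close by on the way to the wrench.

```bash
cat >> h.py <<'E'
def go(x,y,z,yaw):
    "shift in tool axes from the measured pose, and turn in rad"
    s=bot.get_obs();Rm=rot(s["tcp_rot"]);d=Rm.T@(np.array([x,y,z])-s["ee_pos"])
    t=-np.radians((yaw-s["tcp_rot"][2]+180)%360-180)
    print("GO",d.round(4),"turn",t.round(4),"t=",s["time"])
E
python3 - <<'E'
from h import *
c=cam("wrist"); print(np.array(c[0]["T_tool_cam"]),c[1].ravel())
go(0.47,-0.13,0.32,19.2)
E
```

```text
[[ 0.0001  0.9655  0.2603  0.0659]
 [ 1.     -0.0001  0.      0.0001]
 [ 0.0001  0.2603 -0.9655 -0.1414]
 [ 0.      0.      0.      1.    ]] [333.3809   0.     257.6727   0.     333.3809 198.2461   0.       0.
   1.    ]
GO [ 0.4012 -0.2728 -0.0887] turn -0.0004 t= 1.55
```

arm_command(series=[[0.04,-0.027,-0.018,0],[0.08,-0.054,-0.036,0],[0.12,-0.081,-0.054,0],[0.16,-0.108,-0.07,0],[0.2,-0.136,-0.089,0]])

```text
time: 2.05
ee_pos: [0.3213, -0.3295, 0.3182]
tcp_rot: [180.0, -0.0, 19.2]
wrist_force: [1.1, -1.0, 1.0]
opening: 0.0854
grasp_force: 0.0
```

arm_command(series=[[0.04,-0.027,0,0],[0.08,-0.054,0,0],[0.12,-0.081,0,0],[0.16,-0.108,0,0],[0.2,-0.136,0,0]])

```text
time: 2.55
ee_pos: [0.4657, -0.1352, 0.3177]
tcp_rot: [180.0, -0.0, 19.2]
wrist_force: [0.6, -1.7, 0.8]
opening: 0.0854
grasp_force: 0.0
```

arm_command(series=[[0,0,0,0],[0,0,0,0],[0,0,0,0],[0,0,0,0],[0,0,0,0]])

```text
time: 3.05
ee_pos: [0.4644, -0.1381, 0.3178]
tcp_rot: [180.0, -0.0, 19.1]
wrist_force: [-0.3, 0.1, -1.0]
opening: 0.0853
grasp_force: 0.0
```

Run:
```python
from h import *
s=bot.get_obs();print(s["ee_pos"],s["tcp_rot"],s["q"])
C=cam("wrist"); cv2.imwrite("pics/w1.png",C[0]["color"])
for t,z in(("spindle",.1225),("nut_face",.0885)):
    for a in bot.mark_of("wrist",t)[:2]: print(t,a, at_z(C,a["location"],z))
go(0.503,0.236,0.24,167)
```

```text
[ 0.4644 -0.1381  0.3178] [179.9802  -0.0186  19.0635] [-16.5537  -1.1221  13.6321 104.7276  -0.0053 144.3829]
spindle {'location': [263.2, 127.6], 'confidence': 0.65} [ 0.5112 -0.1278  0.1225]
GO [ 0.1586 -0.3405  0.0776] turn -2.5812 t= 3.2
```

View pics/w1.png

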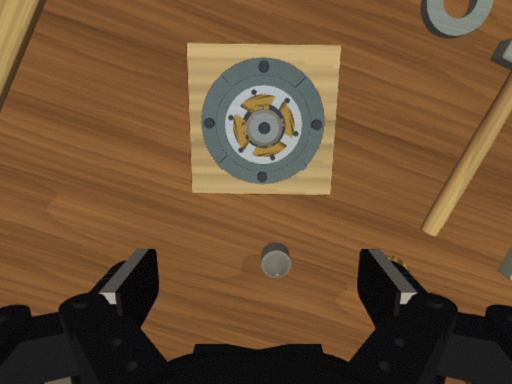

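The wrist picture shows the spindle top at (264,127). Around it are four brass nut arcs, near (260,102), (288,118), (270,152) and (240,130). I'll get the slot angle from a polar sample and start toward the wrench.

```bash
cat > slot.py <<'E'
from h import *
def proj(C,P):
    p=(P-C[3])@C[2]; p=p*[1,-1,-1]; p=p@C[1].T; return p[:,:2]/p[:,2:]
def slot(C,cx,cy,z=.0885,verbose=True):
    hsv=cv2.cvtColor(C[0]["color"],cv2.COLOR_BGR2HSV).astype(np.float32)
    sat=hsv[...,1]*((hsv[...,0]<35)&(hsv[...,2]>60))
    best=None
    a=np.radians(np.arange(360))
    for dx in np.arange(-.006,.0061,.001):
     for dy in np.arange(-.006,.0061,.001):
      def ringv(r):
        P=np.c_[cx+dx+r*np.cos(a),cy+dy+r*np.sin(a),0*a+z]; u=proj(C,P).astype(np.float32)
        return cv2.remap(sat,u[:,:1].copy(),u[:,1:].copy(),cv2.INTER_LINEAR).ravel()
      v=(ringv(.028)+ringv(.0305))/2
      f=v.reshape(4,90).mean(0)
      F=np.fft.fft(v)[4]; sc=v.mean()-ringv(.036).mean()
      if best is None or sc>best[0]: best=(sc,dx,dy,v)
    sc,dx,dy,v=best
    F=np.fft.fft(v)[4]; ph=-np.degrees(np.angle(F))/4  # maximum of brass at ph mod 90
    print("center",cx+dx,cy+dy,"slot angle mod 90:",(ph+45)%90)
    if verbose: print(v[::5].astype(int))
    return cx+dx,cy+dy,(ph+45)%90
E
python3 - <<'E'
from slot import *
C=cam("wrist"); slot(C,.5115,-.129)
u=bot.find_in("wrist","spindle");print(u)
# board yaw from its edges
for p in[(188,44),(340,45),(193,194),(330,194)]: print(at_z(C,p,.012)[:2])
E
```

```text
center 0.5115 -0.129 slot angle mod 90: 78.13876
[ 66 156 156 158 161 159 159 157 156 153 156 156 158 164   5   0   0   2
 144 158 156 159 161 159 158 158 158 158 157 158 159 133   0   0   0  32
 159 160 159 162 161 162 158 161 158 159 159 159 161 169  12   0   0   2
 136 159 161 162 159 161 163 161 163 159 158 157 158 165  88   0   0   0]
[{'location': [258.8, 115.0], 'confidence': 0.69}]
[ 0.5713 -0.0097]
[ 0.6317 -0.1874]
[ 0.3895 -0.069 ]
[ 0.4516 -0.2481]
```

arm_command(series=[[0.03,-0.045,0.0,-0.145],[0.06,-0.09,0.0,-0.29],[0.09,-0.135,0.0,-0.435],[0.12,-0.18,0.0,-0.58],[0.15,-0.22,0,-0.73]])

```text
time: 3.8
ee_pos: [0.5296, 0.1064, 0.3178]
tcp_rot: [180.0, -0.0, 61.3]
wrist_force: [1.7, -0.6, 0.7]
opening: 0.0858
grasp_force: 0.0
```

arm_command(series=[[0.0,0,0.0,-0.145],[0,0,0.0,-0.29],[0,0,0.0,-0.435],[0,0,0.0,-0.58],[0,0,0,-0.73]])

```text
time: 4.3
ee_pos: [0.5296, 0.1045, 0.3174]
tcp_rot: [-180.0, 0.0, 103.2]
wrist_force: [-0.4, 1.1, 0.3]
opening: 0.0852
grasp_force: 0.0
```

Run:
```python
from h import *
go(0.503,0.236,0.24,167)
```

```text
GO [0.1341 0.0041 0.0774] turn -1.1138 t= 4.3
```

arm_command(series=[[0.03,0.0,0.02,-0.145],[0.06,0.0,0.04,-0.29],[0.09,0.0,0.06,-0.435],[0.12,0.004,0.077,-0.58],[0.134,0.004,0.077,-0.73]])

```text
time: 4.8
ee_pos: [0.5026, 0.2376, 0.2377]
tcp_rot: [-179.8, -0.1, 145.1]
wrist_force: [0.4, 0.1, -0.4]
opening: 0.085
grasp_force: 0.0
```

arm_command(series=[[0,0,0,-0.145],[0,0,0,-0.29],[0,0,0,-0.384],[0,0,0,-0.384],[0,0,0,-0.384]])

```text
time: 5.3
ee_pos: [0.5037, 0.2359, 0.2405]
tcp_rot: [-180.0, -0.0, 166.5]
wrist_force: [1.1, -0.2, -0.4]
opening: 0.0855
grasp_force: 0.0
```

Run:
```python
from h import *
s=bot.get_obs();print(s["ee_pos"],s["tcp_rot"])
C=cam("wrist"); cv2.imwrite("pics/w2.png",C[0]["color"])
for t in("ring","hinge_pin","beam","grip"):
    for a in bot.mark_of("wrist",t)[:2]: print(t,a, at_z(C,a["location"],.05))
```

```text
[0.5037 0.2359 0.2405] [-179.9948   -0.0044  166.4895]
hinge_pin {'location': [259.4, 145.3], 'confidence': 0.66} [0.4746 0.2447 0.05  ]
beam {'location': [259.0, 174.3], 'confidence': 0.67} [0.5029 0.2376 0.05  ]
grip {'location': [258.8, 278.4], 'confidence': 0.76} [0.6163 0.2102 0.05  ]
```

View pics/w2.png

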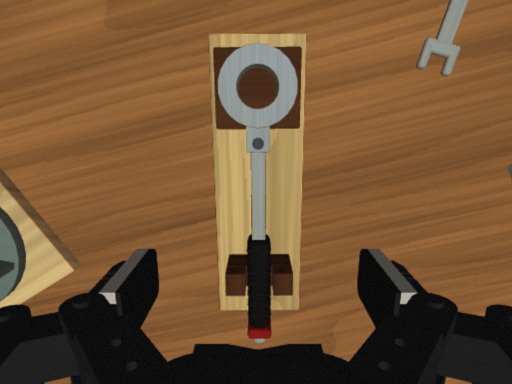

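The ring is at (258,86), the hinge pin at (258,144) and the beam lies along column 259. The tool is already aligned with the beam, with the ring 85 mm ahead and its mid-height at about 0.05. I'll descend and grasp.

arm_command(series=[[0.007,0.001,0.04,0],[0.007,0.001,0.085,0],[0.007,0.001,0.13,0],[0.007,0.001,0.17,0],[0.007,0.001,0.206,0]])

```text
time: 6.05
ee_pos: [0.4965, 0.2383, 0.0324]
tcp_rot: [-180.0, -0.0, 166.6]
wrist_force: [0.0, 0.1, 0.1]
opening: 0.0856
grasp_force: 0.0
```

arm_command(series=[[0,0,0,0],[0,0,0,0],[0,0,0,0],[0,0,0,0],[0,0,0,0]], hand=0.0, grip_force=120)

```text
time: 6.55
ee_pos: [0.4981, 0.2391, 0.0366]
tcp_rot: [179.9, 0.1, 166.7]
wrist_force: [-2.0, 8.4, 12.1]
opening: 0.0133
grasp_force: 90.9
```

arm_command(series=[[0,0,0,0],[0,0,0,0],[0,0,0,0],[0,0,0,0],[0,0,0,0]])

```text
time: 7.05
ee_pos: [0.4982, 0.2394, 0.0367]
tcp_rot: [179.8, 0.2, 166.7]
wrist_force: [-0.4, 1.7, 5.2]
opening: 0.0125
grasp_force: 116.9
```

arm_command(series=[[0,0,-0.01,0],[0,0,-0.03,0],[0,0,-0.07,0],[0,0,-0.11,0],[0,0,-0.15,0]])

```text
time: 7.55
ee_pos: [0.4965, 0.2382, 0.186]
tcp_rot: [-179.9, -0.0, 166.7]
wrist_force: [0.5, 1.3, -6.6]
opening: 0.0122
grasp_force: 118.3
```

arm_command(series=[[0,0,0,0],[0,0,0,0],[0,0,0,0],[0,0,0,0],[0,0,0,0]])

```text
time: 8.05
ee_pos: [0.4966, 0.2383, 0.183]
tcp_rot: [-179.9, -0.1, 166.7]
wrist_force: [0.4, 0.2, -7.7]
opening: 0.0123
grasp_force: 118.3
```

Run:
```python
from h import *
s=bot.get_obs();print(s["ee_pos"],s["tcp_rot"],s["opening"],s["wrist_force"],s["torque"])
C=cam("wrist"); cv2.imwrite("pics/w3.png",C[0]["color"])
T=np.array(C[0]["T_tool_cam"])
for n in("wrist","scene"):
  if n!="wrist": D=cam(n)
  for t in("ring","hinge_pin","beam"):
    for a in bot.mark_of(n,t)[:1]: print(n,t,a)
# ring target: ring centre 77 ahead
```

```text
[0.4966 0.2383 0.183 ] [-179.9077   -0.1099  166.6571] 0.012339847579745116 [ 0.3687  0.2132 -7.6692] [-0.1042 -0.3678 -0.001 ]
wrist hinge_pin {'location': [258.7, 206.4], 'confidence': 0.96}
wrist beam {'location': [258.5, 291.2], 'confidence': 0.55}
scene ring {'location': [281.8, 118.6], 'confidence': 0.57}
scene hinge_pin {'location': [291.4, 130.5], 'confidence': 0.75}
scene beam {'location': [294.1, 131.3], 'confidence': 0.77}
```

View pics/w3.png

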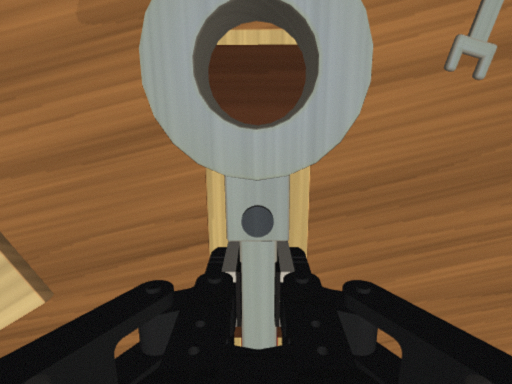

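The ring is held level. Its bore is centred near (256,62) and the hinge pin is at (258,221), so the ring axis is about 80 mm ahead of the TCP and 16 mm above it. I'll carry it over the spindle, with the handle heading about -102°.

arm_command(series=[[-0.01,-0.042,0,0.14],[-0.02,-0.084,0,0.28],[-0.03,-0.126,0,0.42],[-0.04,-0.168,0,0.56],[-0.05,-0.21,0,0.7]])

```text
time: 8.95
ee_pos: [0.497, 0.0211, 0.1847]
tcp_rot: [180.0, 0.0, 126.2]
wrist_force: [2.1, 0.3, -7.0]
opening: 0.0126
grasp_force: 118.6
```

Run:
```python
from h import *
go(0.495,-0.207,0.175,78)
```

```text
GO [-0.1828 -0.1365  0.0097] turn 0.842 t= 8.95
```

arm_command(series=[[-0.036,-0.027,0,0.14],[-0.072,-0.054,0,0.28],[-0.108,-0.081,0,0.42],[-0.144,-0.108,0,0.56],[-0.183,-0.137,0.009,0.7]])

```text
time: 9.45
ee_pos: [0.4964, -0.2077, 0.1768]
tcp_rot: [179.9, 0.0, 86.1]
wrist_force: [1.8, -0.4, -7.5]
opening: 0.0122
grasp_force: 118.7
```

arm_command(series=[[0,0,0,0.142],[0,0,0,0.142],[0,0,0,0.142],[0,0,0,0.142],[0,0,0,0.142]])

```text
time: 9.95
ee_pos: [0.4965, -0.205, 0.1759]
tcp_rot: [180.0, 0.0, 78.5]
wrist_force: [0.2, -0.0, -7.4]
opening: 0.0126
grasp_force: 119.0
```

Run:
```python
from h import *
s=bot.get_obs();print(s["ee_pos"],s["tcp_rot"],s["wrist_force"],s["torque"],s["time"])
C=cam("wrist"); cv2.imwrite("pics/w4.png",C[0]["color"])
for t in("ring","spindle","hinge_pin"):
    for a in bot.mark_of("wrist",t)[:1]: print(t,a,at_z(C,a["location"],.1225))
Cs={n:cam(n) for n in("scene","top")}
for t in("ring","spindle","hinge_pin"):
    m={n:bot.mark_of(n,t) for n in Cs}
    if all(m.values()): print(t,tri([(Cs[n],m[n][0]["location"]) for n in m]))
```

```text
[ 0.4965 -0.205   0.1759] [179.9738   0.0046  78.5176] [ 0.1943 -0.0155 -7.4067] [-0.3094  0.0581  0.0091] 9.95
ring {'location': [497.2, 229.1], 'confidence': 0.52} [ 0.6411 -0.241   0.1225]
spindle {'location': [253.1, 82.1], 'confidence': 0.71} [ 0.51   -0.1263  0.1225]
hinge_pin {'location': [261.0, 205.0], 'confidence': 0.86} [ 0.5004 -0.1965  0.1225]
ring [ 0.5148 -0.1327  0.1981]
spindle [ 0.509  -0.1301  0.1145]
hinge_pin [ 0.5004 -0.174   0.1816]
```

View pics/w4.png

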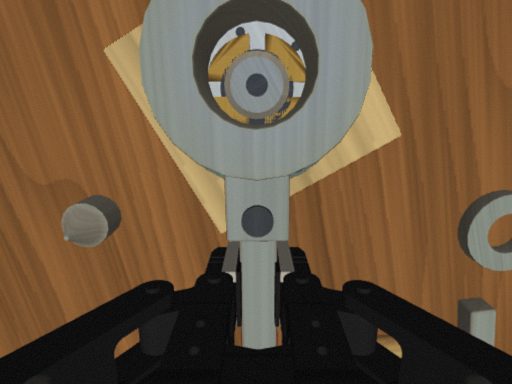

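The ring hangs over the spindle. The spindle top shows inside the bore at about (257,84) and a nut slot lies straight along the handle axis. I'll fit the circles accurately.

```bash
cat > fit.py <<'E'
from slot import *
from scipy.optimize import minimize
def circ(g,C,c,r,n=180):
    a=np.linspace(0,2*np.pi,n,endpoint=False)
    u=proj(C,np.c_[c[0]+r*np.cos(a),c[1]+r*np.sin(a),0*a+c[2]]).astype(np.float32)
    ok=(u[:,1]>3)&(u[:,1]<380)
    v=cv2.remap(g,u[:,:1].copy(),u[:,1:].copy(),cv2.INTER_LINEAR).ravel()
    return v[ok].mean()
def fit(C,c0,rs,free_z,s=.004):
    im=cv2.GaussianBlur(C[0]["color"],(0,0),1.2).astype(np.float32)
    g=sum(np.hypot(cv2.Sobel(im[...,k],-1,1,0),cv2.Sobel(im[...,k],-1,0,1)) for k in range(3)); g=np.minimum(g,150)
    best=None
    zs=np.arange(-.006,.0061,.001) if free_z else [0]
    for dz in zs:
     for dx in np.arange(-s,s+1e-9,.0005):
      for dy in np.arange(-s,s+1e-9,.0005):
       c=np.array(c0)+[dx,dy,dz]; v=sum(circ(g,C,c,r) for r in rs)
       if best is None or v>best[0]: best=(v,c)
    return best
E
python3 - <<'E'
from fit import *
s=bot.get_obs();C=cam("wrist")
Rm=rot(s["tcp_rot"]);p=s["ee_pos"]
ring0=p+Rm@np.array([.0797,0,-.031])
v,c=fit(C,ring0,(.036,.0188),True); print("ring top",v,c,"tool",Rm.T@(c-p))
for rs,z in(((.018,),.119),((.0145,),.1225),((.018,.0145),.119)):
    v,d=fit(C,[.5105,-.128,z],rs,False,.005); print("spindle",rs,v,d)
sl=slot(C,d[0],d[1],verbose=False)
print("shift tool",Rm.T@(d-c))
# hinge line yaw
E
```

```text
ring top 271.0024 [ 0.5114 -0.1288  0.2075] tool [ 0.0785 -0.0008 -0.032 ]
spindle (0.018,) 144.74893 [ 0.5115 -0.128   0.119 ]
spindle (0.0145,) 138.90933 [ 0.5115 -0.1275  0.1225]
spindle (0.018, 0.0145) 275.25372 [ 0.5115 -0.1275  0.119 ]
center 0.5115 -0.1255 slot angle mod 90: 78.1717
shift tool [ 0.0013 -0.0001  0.0885]
```

arm_command(series=[[0.001,0,0.015,0],[0.001,0,0.03,0],[0.001,0,0.043,0],[0.001,0,0.05,0],[0.001,0,0.05,0]])

```text
time: 11.1
ee_pos: [0.4958, -0.2047, 0.1241]
tcp_rot: [-179.9, -0.0, 78.3]
wrist_force: [-1.1, 0.3, -7.3]
opening: 0.0126
grasp_force: 119.0
```

arm_command(series=[[0,0,0.003,0],[0,0,0.006,0],[0,0,0.009,0],[0,0,0.012,0],[0,0,0.015,0]])

```text
time: 11.6
ee_pos: [0.4965, -0.2049, 0.1104]
tcp_rot: [180.0, 0.0, 78.3]
wrist_force: [-0.4, -0.3, -7.5]
opening: 0.0127
grasp_force: 119.1
```

arm_command(series=[[0,0,0.003,0],[0,0,0.006,0],[0,0,0.009,0],[0,0,0.012,0],[0,0,0.014,0]])

```text
time: 12.1
ee_pos: [0.4964, -0.2049, 0.0961]
tcp_rot: [-180.0, -0.0, 78.3]
wrist_force: [-0.4, 0.2, -7.9]
opening: 0.0122
grasp_force: 119.0
```

arm_command(series=[[0,0,0.002,0],[0,0,0.004,0],[0,0,0.006,0],[0,0,0.008,0],[0,0,0.008,0]])

```text
time: 12.6
ee_pos: [0.4965, -0.2049, 0.0886]
tcp_rot: [180.0, -0.0, 78.3]
wrist_force: [-0.6, -0.1, -4.4]
opening: 0.0124
grasp_force: 119.2
```

arm_command(series=[[0,0,0.001,0],[0,0,0.002,0],[0,0,0.003,0],[0,0,0.003,0],[0,0,0.003,0]])

```text
time: 13.1
ee_pos: [0.4969, -0.2051, 0.087]
tcp_rot: [179.9, 0.0, 78.3]
wrist_force: [-3.4, -0.5, 6.0]
opening: 0.0125
grasp_force: 120.5
```

Run:
```python
from h import *
s=bot.get_obs();print(s["wrist_force"],s["torque"])
C=cam("scene")
im=C[0]["color"][150:270,140:270]; cv2.imwrite("pics/s5.png",cv2.resize(im,None,fx=5,fy=5,interpolation=cv2.INTER_CUBIC)[:600])
for n in("scene",):
    for t in("ring","spindle","nut_face"): print(t,[(a["location"],a["confidence"]) for a in bot.mark_of(n,t)[:1]])
```

```text
[-3.3755 -0.5151  6.012 ] [0.1704 0.7169 0.2497]
ring [([200.8, 210.9], 0.78)]
spindle [([199.9, 204.9], 0.67)]
nut_face [([313.3, 136.8], 0.74)]
```

View pics/s5.png

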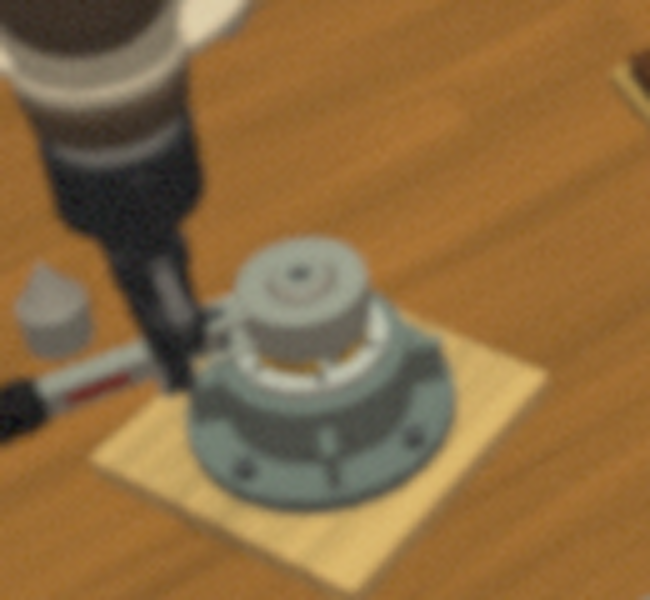

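The spindle disc stands proud of the ring top at (300,275) in the crop, and the ring has come down by the full depth, so it looks seated. I'll take the load off, release, and check from above.

arm_command(series=[[0,0,-0.001,0],[0,0,-0.001,0],[0,0,-0.001,0],[0,0,-0.001,0],[0,0,-0.001,0]], hand=0.06)

```text
time: 13.8
ee_pos: [0.4965, -0.2049, 0.0864]
tcp_rot: [180.0, -0.0, 78.3]
wrist_force: [-0.2, -1.0, -0.5]
opening: 0.06
grasp_force: 0.0
```

arm_command(series=[[0,0,-0.01,0],[0,0,-0.03,0],[0,0,-0.05,0],[0,0,-0.075,0],[0,0,-0.1,0]])

```text
time: 14.3
ee_pos: [0.4963, -0.2048, 0.1881]
tcp_rot: [180.0, 0.0, 78.3]
wrist_force: [0.9, -1.1, -0.1]
opening: 0.0596
grasp_force: 0.0
```

Run:
```python
from fit import *
s=bot.get_obs();print(s["ee_pos"],s["tcp_rot"],s["wrist_force"],s["opening"])
C=cam("wrist"); cv2.imwrite("pics/w6.png",C[0]["color"])
v,c=fit(C,[.5115,-.128,.1185],(.036,),True,.005); print("ring top (seated .1185, standing .1265)",v,c)
for t in("spindle","hinge_pin","beam","grip"): print(t,[(a["location"],at_z(C,a["location"],.105)) for a in bot.mark_of("wrist",t)[:1]])
```

```text
[ 0.4963 -0.2048  0.1881] [179.9816   0.0017  78.3128] [ 0.9133 -1.0552 -0.0625] 0.05964681665353211
ring top (seated .1185, standing .1265) 135.75525 [ 0.5115 -0.129   0.1235]
spindle [([254.4, 87.2], array([ 0.5104, -0.1272,  0.105 ]))]
hinge_pin [([262.7, 165.9], array([ 0.5055, -0.1781,  0.105 ]))]
beam [([261.9, 213.7], array([ 0.4982, -0.2114,  0.105 ]))]
grip [([267.5, 351.4], array([ 0.4797, -0.325 ,  0.105 ]))]
```

View pics/w6.png

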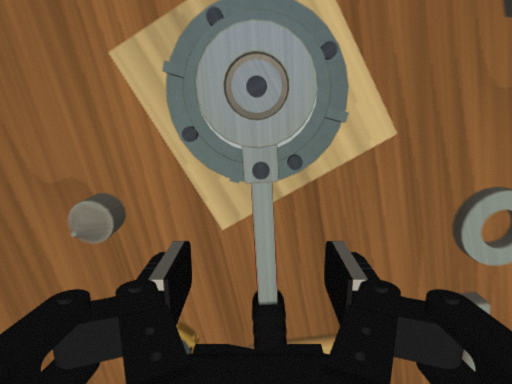

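Run:
```python
from fit import *
im=cv2.imread("pics/w6.png")[40:130,205:310]; cv2.imwrite("pics/w6z.png",cv2.resize(im,None,fx=6,fy=6,interpolation=cv2.INTER_CUBIC))
s=cv2.imread("pics/s5.png")[200:420,200:420]; print(s.shape)
go(0.47+.04,-0.325,0.188,78.3)
```

```text
(220, 220, 3)
GO [-0.1149  0.0377 -0.0016] turn 0.0001 t= 14.55
```

View pics/w6z.png

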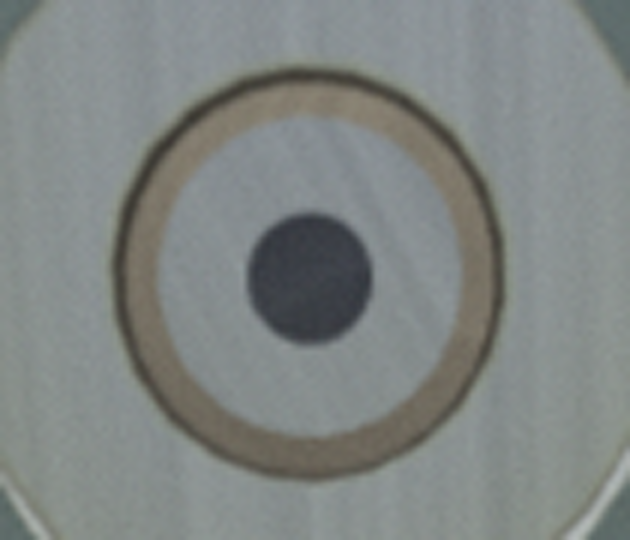

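The zoom shows only an even thin gap around the shaft chamfer and no bore wall, so the shaft edge is flush with the ring top and the wrench is fully seated. I'll close the fingers and move beside the sleeve on its counter-clockwise side.

arm_command(series=[[-0.025,0.01,0,0],[-0.05,0.02,0,0],[-0.075,0.03,0,0],[-0.1,0.04,0,0],[-0.121,0.051,0,0]], hand=0.0, grip_force=60)

```text
time: 15.05
ee_pos: [0.5214, -0.3348, 0.1852]
tcp_rot: [-179.9, -0.0, 78.3]
wrist_force: [-0.1, -0.1, -0.3]
opening: -0.0
grasp_force: 0.0
```

arm_command(series=[[0,0,0.025,0],[0,0,0.05,0],[0,0,0.075,0],[0,0,0.1,0],[0,0,0.1,0]])

```text
time: 15.55
ee_pos: [0.5197, -0.3324, 0.0817]
tcp_rot: [-179.6, -0.2, 78.3]
wrist_force: [-0.4, -0.9, -0.0]
opening: 0.0001
grasp_force: 0.0
```

arm_command(series=[[0,-0.003,0,0],[0,-0.006,0,0],[0,-0.009,0,0],[0,-0.012,0,0],[0,-0.015,0,0]])

```text
time: 16.05
ee_pos: [0.5071, -0.3308, 0.0872]
tcp_rot: [179.9, 0.0, 78.3]
wrist_force: [0.9, 0.2, 0.2]
opening: -0.0
grasp_force: 0.1
```

arm_command(series=[[0,-0.003,0,0],[0,-0.006,0,0],[0,-0.009,0,0],[0,-0.012,0,0],[0,-0.015,0,0]])

```text
time: 16.55
ee_pos: [0.4923, -0.3276, 0.0865]
tcp_rot: [180.0, 0.0, 78.3]
wrist_force: [0.2, -0.5, 0.5]
opening: 0.0
grasp_force: 0.2
```

arm_command(series=[[0,-0.003,0,0.014],[0,-0.006,0,0.028],[-0.001,-0.009,0,0.042],[-0.001,-0.012,0,0.056],[-0.001,-0.015,0,0.075]])

```text
time: 17.05
ee_pos: [0.479, -0.3261, 0.0871]
tcp_rot: [179.8, 0.0, 74.0]
wrist_force: [12.1, -3.4, -0.3]
opening: -0.0001
grasp_force: 5.9
```

arm_command(series=[[0,-0.003,0,0.014],[0,-0.006,0,0.028],[-0.001,-0.009,0,0.042],[-0.001,-0.012,0,0.056],[-0.001,-0.015,0,0.075]])

```text
time: 17.55
ee_pos: [0.465, -0.3233, 0.0875]
tcp_rot: [179.7, 0.0, 69.7]
wrist_force: [12.4, -4.4, -1.4]
opening: 0.0001
grasp_force: 6.2
```

arm_command(series=[[0,-0.002,0,0.01],[0,-0.004,0,0.02],[-0.001,-0.006,0,0.03],[-0.001,-0.008,0,0.04],[-0.001,-0.01,0,0.05]])

```text
time: 18.05
ee_pos: [0.4554, -0.3208, 0.0875]
tcp_rot: [179.7, -0.0, 66.8]
wrist_force: [12.4, -4.6, 0.1]
opening: 0.0001
grasp_force: 6.4
```

arm_command(series=[[0,-0.002,0,0.01],[0,-0.004,0,0.02],[-0.001,-0.006,0,0.03],[-0.001,-0.008,0,0.04],[-0.001,-0.01,0,0.05]])

```text
time: 18.55
ee_pos: [0.4459, -0.3178, 0.0875]
tcp_rot: [179.7, -0.0, 64.0]
wrist_force: [12.5, -3.4, -1.5]
opening: 0.0
grasp_force: 6.7
```

arm_command(series=[[0,-0.002,0,0.01],[0,-0.004,0,0.02],[-0.001,-0.006,0,0.03],[-0.001,-0.008,0,0.04],[-0.001,-0.01,0,0.05]])

```text
time: 19.05
ee_pos: [0.4366, -0.3143, 0.0875]
tcp_rot: [179.7, -0.0, 61.1]
wrist_force: [14.1, -4.4, -1.1]
opening: -0.0002
grasp_force: 6.9
```

```bash
cat > bend.py <<'E'
from h import *
s=bot.get_obs(); f=s["wrist_force"]; r=s["ee_pos"][:2]-[.5115,-.128]
print("F",np.hypot(f[0],f[1]),"pad",s["grasp_force"],"r",np.hypot(*r),"ang",np.degrees(np.arctan2(r[1],r[0])),"yaw",s["tcp_rot"][2],s["time"])
Cs={n:cam(n) for n in("scene","top")}
for n in Cs:
    o={}
    for t,z in(("ring",.1035),("hinge_pin",.1135),("beam",.1035),("grip",.1035)):
        m=bot.mark_of(n,t)
        if m: o[t]=at_z(Cs[n],m[0]["location"],z)[:2].round(4)
    print(n,o)
    if "grip" in o and "beam" in o: d=o["grip"]-o["beam"]; print("  handle heading",np.degrees(np.arctan2(d[1],d[0])))
E
python3 bend.py
```

```text
F 14.736516896609466 pad 6.864121109247208 r 0.20081990477580322 ang -111.90760471783372 yaw 61.0878001278281 19.05
scene {'ring': array([ 0.5054, -0.1302]), 'hinge_pin': array([ 0.5056, -0.1763]), 'beam': array([ 0.4604, -0.1979]), 'grip': array([ 0.4965, -0.1185])}
  handle heading 65.55060867158637
top {'ring': array([ 0.5124, -0.1302]), 'hinge_pin': array([ 0.3466, -0.1899]), 'beam': array([ 0.4666, -0.203 ]), 'grip': array([ 0.4098, -0.3044])}
  handle heading -119.25570829910029
```

arm_command(series=[[0,-0.002,0,0.01],[0,-0.004,0,0.02],[-0.001,-0.006,0,0.03],[-0.001,-0.008,0,0.04],[-0.001,-0.01,0,0.05]])

```text
time: 20.05
ee_pos: [0.4275, -0.3104, 0.0876]
tcp_rot: [179.6, -0.1, 58.2]
wrist_force: [14.6, -5.3, -1.9]
opening: -0.0002
grasp_force: 7.1
```

arm_command(series=[[0,-0.002,0,0.01],[0,-0.004,0,0.02],[-0.001,-0.006,0,0.03],[-0.001,-0.008,0,0.04],[-0.001,-0.01,0,0.05]])

```text
time: 20.55
ee_pos: [0.4185, -0.306, 0.0876]
tcp_rot: [179.6, -0.1, 55.4]
wrist_force: [13.9, -5.0, -2.0]
opening: -0.0001
grasp_force: 7.3
```

arm_command(series=[[0,-0.002,0,0.01],[0,-0.004,0,0.02],[-0.001,-0.006,0,0.03],[-0.001,-0.008,0,0.04],[-0.001,-0.01,0,0.05]])

```text
time: 21.05
ee_pos: [0.4096, -0.3012, 0.0876]
tcp_rot: [179.6, -0.1, 52.5]
wrist_force: [14.2, -4.5, -2.4]
opening: 0.0003
grasp_force: 6.8
```

arm_command(series=[[0,-0.002,0,0.01],[0,-0.004,0,0.02],[-0.001,-0.006,0,0.03],[-0.001,-0.008,0,0.04],[-0.001,-0.01,0,0.05]])

```text
time: 21.55
ee_pos: [0.4007, -0.2957, 0.0874]
tcp_rot: [179.7, -0.1, 49.6]
wrist_force: [12.2, -3.8, -1.0]
opening: -0.0002
grasp_force: 5.7
```

```bash
python3 bend.py
python3 - <<'E'
from h import *
for k in range(3): s=bot.get_obs(); print(s["wrist_force"],s["grasp_force"])
im=bot.camera("top")["color"][180:300,280:380]; cv2.imwrite("pics/t7.png",cv2.resize(im,None,fx=5,fy=5,interpolation=cv2.INTER_CUBIC))
E
```

```text
F 12.779315520445392 pad 5.706761330366135 r 0.2009874068028211 ang -123.44674782861298 yaw 49.62503753706749 21.55
scene {'ring': array([ 0.5057, -0.1304]), 'hinge_pin': array([ 0.491 , -0.1653]), 'beam': array([ 0.4527, -0.195 ]), 'grip': array([ 0.3774, -0.2818])}
  handle heading -130.94201501123834
top {'ring': array([ 0.5181, -0.1305]), 'hinge_pin': array([ 0.4828, -0.1649]), 'beam': array([ 0.4632, -0.1979]), 'grip': array([ 0.3682, -0.2765])}
  handle heading -140.39671846215728
[13.0193 -3.7525 -2.1982] 5.535180866718292
[13.0193 -3.7525 -2.1982] 5.535180866718292
[13.0193 -3.7525 -2.1982] 5.535180866718292
```

View pics/t7.png

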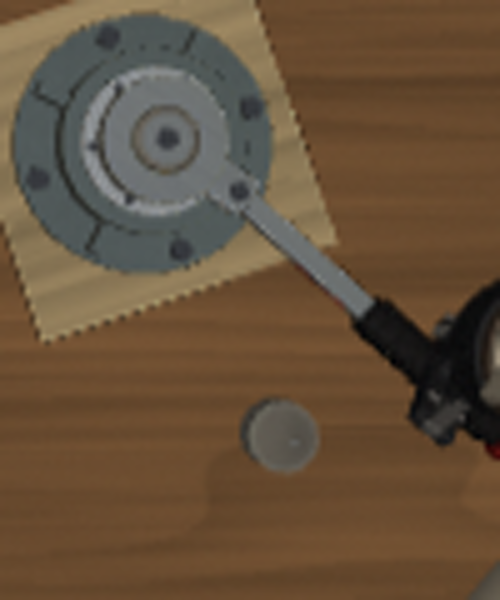

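Picture 10 (top view) shows the ring centre at (168,138), the hinge pin at (239,190) and the beam running to (365,308). That is a bend of about 7° (0.12 rad), and the fall in push force agrees, so the handle has broken over. I'll ease off now.

arm_command(series=[[0,0.003,0,-0.014],[0,0.006,0,-0.028],[0,0.009,0,-0.042],[0.001,0.012,0,-0.056],[0.001,0.015,0,-0.075]])

```text
time: 22.6
ee_pos: [0.4135, -0.3044, 0.0875]
tcp_rot: [179.7, -0.2, 54.0]
wrist_force: [16.9, 1.2, -2.5]
opening: -0.0002
grasp_force: 6.7
```

arm_command(series=[[0,0.003,0,0],[0,0.006,0,0],[0,0.009,0,0],[0,0.012,0,0],[0,0.015,0,0]])

```text
time: 23.1
ee_pos: [0.4225, -0.3127, 0.0864]
tcp_rot: [-180.0, 0.0, 53.9]
wrist_force: [-0.3, 0.4, 0.9]
opening: -0.0003
grasp_force: 0.0
```

arm_command(series=[[0,0.004,0,0],[0,0.008,0,0],[0,0.012,0,0],[0,0.02,0,0],[0,0.03,0,0]])

```text
time: 23.6
ee_pos: [0.4475, -0.3307, 0.0866]
tcp_rot: [180.0, 0.0, 54.0]
wrist_force: [0.3, 0.8, 1.3]
opening: -0.0002
grasp_force: 0.0
```

arm_command(series=[[0,0,-0.03,0],[0,0,-0.06,0],[0,0,-0.09,0],[0,0,-0.12,0],[0,0,-0.12,0]])

```text
time: 24.1
ee_pos: [0.4486, -0.3315, 0.2109]
tcp_rot: [179.6, 0.0, 54.0]
wrist_force: [-0.1, 0.8, 0.8]
opening: 0.0003
grasp_force: 0.0
```

```bash
python3 bend.py
python3 - <<'E'
from fit import *
C=cam("top")
im=cv2.cvtColor(C[0]["color"],cv2.COLOR_BGR2GRAY)
v,c=fit(C,[.5115,-.128,.1185],(.036,),False,.005); print("ring",c)
print(bot.mark_of("wrist","hinge_pin")[:1])
W=cam("wrist")
for t,z in(("ring",.1035),("hinge_pin",.1135),("beam",.1035),("grip",.1035)):
    for a in bot.mark_of("wrist",t)[:1]: print(t,a,at_z(W,a["location"],z))
E
```

```text
F 0.8335249438697209 pad 0.0 r 0.21296431529354656 ang -107.16960274140973 yaw 53.96323332173789 24.1
scene {'ring': array([ 0.5132, -0.1281]), 'hinge_pin': array([ 0.4927, -0.1682]), 'beam': array([ 0.4585, -0.1915]), 'grip': array([ 0.4008, -0.3017])}
  handle heading -117.63626059230461
top {'ring': array([ 0.5121, -0.1444]), 'hinge_pin': array([ 0.4934, -0.1797]), 'beam': array([ 0.4657, -0.205 ]), 'grip': array([ 0.3891, -0.2968])}
  handle heading -129.8423856810175
ring [ 0.5165 -0.129   0.1185]
[{'location': [262.7, 165.9], 'confidence': 0.78}]
beam {'location': [163.5, 27.9], 'confidence': 0.82} [ 0.4655 -0.1982  0.1035]
grip {'location': [185.1, 195.7], 'confidence': 0.78} [ 0.4038 -0.2963  0.1035]
```

From the wrist view, beam and grip are 84 mm and 200 mm from the spindle axis and lie on one line through it, at -123° and -122.6°. The handle is straight again and the robot is clear.

```bash
python3 -c "
from workcell import bot
print(bot.job_done())"
```

```text
the job is handed in; nothing more can be done
None
```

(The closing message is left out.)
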